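# Set the beam slit to its gauge mark

### The job

On the beam slit (the bolted-down unit with two upright dark blades), roll the top of the large knurled wheel away from the robot with light fingertip strokes until the sliding blade's edge lines up with the black gauge line on the scale bar; roll it back if it goes too far. Never pinch or press hard on the wheel, touch the blades, the sliding jaw or the gauge mark, or let the blades meet. Leave the lens mount's small wheel and all loose things alone, and finish with the hand clear.

Things in the scene. Friction and masses are not known exactly. Their poses are not given: they have to be found in the camera images.
- slit: Beam slit, bolted down. Black base 150 (x) x 135 mm (y -72 to +63), 12 mm thick; origin at table level; its x, roughly away from the robot, is the closing direction. On the -y side the wheel between two grey cheeks (44 mm long, tops 66 mm above the table, inner faces y = -60.5 and -29.5); jaws at y -10 to +34, blades 76 mm high; scale bar at y = 50, 46 mm high.
- slit_wheel: Large knurled steel wheel of the slit: diameter 60, width 24 mm; origin at its centre, 50 mm above the table, at slit x = 0, y = -45; axle along slit y. Stands 14 mm proud of the cheeks. Top moved along slit +x closes the slit, the jaw moving 1 mm per 5 mm of rim travel (6 mm per rad). Turns stiffly (about 1.2 N at the rim) and stays where left; no spring.
- wheel_top (a point): The topmost point of the large wheel's rim, over its axle, 80 mm above the table; fixed to the slit, does not turn.
- slit_jaw: The sliding jaw of the slit: aluminium block 26 x 44 mm with a steel rack on the wheel's side, a dark upright blade on its leading (+x) face and a thin bright steel pointer bar reaching from that face to the scale. Its origin lies at table level in the plane of its leading face.
- jaw_edge (a point): Point on the leading face of the sliding blade's pointer bar, beside the scale bar, 50 mm above the table. This is the edge to line up with the mark.
- fixed_blade (a point): Top middle of the face of the fixed blade, 76 mm above the table, 45 mm along +x from the slit's origin. The gap is the distance along the slit's x from the jaw edge to this face.
- gauge_mark: White rider, 14 mm long, on the slit's scale bar, with one black line, 3 mm wide, across its top and down its outer side; origin on the line's middle, 47 mm above the table, 1 mm under the rider's top. Axes parallel to the slit's. Fixed, but its place differs each time: 19 to 33 mm along x from the slit's origin, 12 to 26 mm short of the fixed blade.
- focus_wheel (a joint): Angle of the small knurled wheel (36 mm diameter, 14 mm wide) of the lens mount, rad, 0 at the start: to be left alone.
- focuser: The lens mount, bolted down: black base plate 120 x 110 mm, round lens in a dark ring, up to 94 mm high; the small wheel's centre is at its x = 0, y = -35 mm, 34 mm above the table. Not part of the work. It may stand to the left or to the right of the slit.
- screwdriver: Loose red-handled screwdriver lying on the table; leave it.
- spanner: Loose spanner, 130 mm, lying on the table; leave it.
- solvent: Loose amber bottle, 54 mm diameter, 120 mm high; leave it.
- lens_tube: Loose black lens tube standing, 35 mm diameter, 50 mm high; leave it.
- post: Loose steel rod 13 mm diameter, 75 mm long, lying; leave it.
- collar: Loose steel ring 28 mm diameter, 12 mm high; leave it.
- capjar: Loose white jar with black cap, 52 mm diameter, 50 mm high; leave it.

How it is judged:
By the outcome, as a careful person would: the job done as asked, in the order asked, and still so for the second after the job is handed in, with the robot touching nothing.
It also fails if it takes over 58 s, if anything falls off the work surface, if the arm or the gripper's body presses on something with over 40 N, if the wrist force passes 120 N, or if a joint passes its speed limit or range.

### The arm

A 6-joint arm with a two-finger parallel gripper is mounted at the origin on the work surface. World frame = base frame: x ahead of the robot, y to its left, z up, the work surface at z = 0. Lengths are in mm, angles in rad, forces in N, time in s.
With the tool pointing down it reaches from about 250 to 725 mm from the base axis. Payload 4 kg.
Tool frame: the origin (TCP) lies midway between the tips of the shut fingers; the grasp point (between the pads) lies 19 mm behind it (grip_depth is the distance from the TCP to the grasp point, in mm); z points along the fingers, y is the line along which they close (so a half turn about z gives the same grasp; the last joint's range is limited). The gripper opens to 85 mm and grips with 20 to 120 N. Pads are 22 mm wide; open, the fingers measure 114 mm over their backs; the gripper's body (76 mm by 85 mm) begins 54 mm behind the grasp point. The pads swing forward as they close: fully open they stand 13 mm farther back than shut.
Start: joints at [1.145, 0.241, 0.005, 1.335, 0, 1.571], TCP at [206.523, 455.355, 231.306] pointing down, gripper open.
Joint ranges: [-2.72, 2.72], [-1.05, 1.87], [-1.09, 1.28], [-1.99, 2.15], [-1.42, 1.44], [-3.14, 3.14]. Speed limits (rad/s): [2.79, 2.79, 3.14, 3.14, 3.14, 3.14].

### API

Orientations are given as a unit quaternion [w, x, y, z].
In Python, from workcell import * gives the robot as it stands.
- The arm moves only by the tool play_rows, never from a script. Its argument "steps" is a list that holds one entry, the list of rows, each a list of 5 numbers: the shift along the tool's x, y, z in cm, then the turn about the tool's z in degrees, then the closure, from 0 (fully open) to 1 (shut). A call has 1 to 12 rows; each row is the pose to reach, as a shift and turn from the pose commanded when the call began, along the tool's axes at that moment; what a row does not reach only later rows make up. A row lasts 1/10 s, in which the tool goes at most 50 mm and 8.59 degrees, less where a joint would pass 70% of its speed; a pose out of reach is approached as far as the arm can. A call with a gripper value outside its range is refused whole. The fingers move at their own pace and stop on an object; the grip force is fixed at half the most. Time passes only in rows, so rows that repeat a pose let the fingers close. It gives the time, the measured TCP pose, the force, the opening and the grip force at its end, in the units of the state.
- read_state(): the state, without advancing time (a new reading comes with each control period).
- snapshot(name): name is "scene" or "top" or "wrist"; returns the picture (400x640x3 uint8, blue, green, red); there is no depth.
- calibration(name): a dict with "K" (3x3 intrinsics, pixels), "R" (3x3) and "t" (3): a world point X has camera coordinates R X + t; the wrist camera has in their place "hand_eye" (4x4, takes a point from camera to tool coordinates, whose origin is the TCP and whose axes are the flange's). Camera axes: x right, y down, z forward; pixel columns grow to the right and rows downward; lengths in mm; the calibration is good to about 2 mm. A picture is of the moment at which its call begins: read the wrist's pose just before it. calibration takes no time and is no camera call.
- hand_in(): hands the job in; it is judged then, once.
The state is a dict: "clock": time; "qpos": joint angles; "qd": joint speeds; "joint_torque": joint torques, N m; "eef_pos": TCP position; "eef_rot": TCP orientation; "ft_force": force on the tool from outside, world axes, zero at the start; "ft_torque": the same for the moment, N m; "opening": opening from 0.0 (shut) to 1.0 (fully open); "grip_force": force on a finger pad.
Only numpy, scipy, OpenCV 4.12 (cv2) and the standard library are available. Lean on these libraries where they do the work, as an engineer would, in place of code of your own. Each camera call takes 0.05 s, during which the arm holds its last target. There are 200 camera calls.

## Working session

There is one attempt and no reset: what is moved stays moved. The work goes in short steps, Python scripts to look and compute and a tool call to move; the robot and the scene stay as the last step left them, time stands still between calls to the robot, and variables do not carry over. Pictures are saved under pics/ and viewed, at most 10 in all, crops included, and the job is handed in when it is done.

Besides the shell and the picture viewer there is one more tool, called after "Request:" by a JSON object that holds its "op" and its "data", one argument or row to a line. play_rows: Moves the arm, as the interface text tells. Its arguments: {"type":"object","properties":{"steps":{"type":"array","items":{"type":"array","items":{"type":"array","items":{"type":"number"}}}}},"required":["steps"]}

```bash
mkdir -p pics; python3 - <<'E'
from workcell import *
import cv2
s=read_state();print(s)
for n in("top","scene"):
    cv2.imwrite(f"pics/{n}0.png",snapshot(n)); c=calibration(n);print(n,c)
print(calibration("wrist"))
E
```

```text
{'clock': 0.0, 'qpos': array([ 1.14501144e+00,  2.41426368e-01,  3.73914803e-03,  1.33520999e+00,
       -1.04856919e-05,  1.57079516e+00]), 'qd': array([-0.00093214,  0.00110463,  0.0008128 , -0.00118718, -0.00146562,
       -0.0006809 ]), 'joint_torque': array([ 2.78547581e-03, -3.72321546e+01,  2.52405024e+01,  1.69175252e-02,
        1.82045715e-04, -4.03588416e-06]), 'eef_pos': array([206.26082308, 454.78296267, 230.41197281]), 'eef_rot': array([-2.16821450e-04,  2.11287230e-01,  9.77423451e-01, -1.02783295e-03]), 'ft_force': array([-0.13545698,  0.39761658, -0.61636627]), 'ft_torque': array([-0.01708847, -0.05444044, -0.03770317]), 'grip_force': 0.0, 'opening': 0.9966339741601815}
top {'K': array([[370.4900766 ,   0.        , 316.90853767],
       [  0.        , 370.4900766 , 201.47010515],
       [  0.        ,   0.        ,   1.        ]]), 'R': array([[-0.01868111, -0.9998232 , -0.00214153],
       [-0.99845163,  0.01876764, -0.05236523],
       [ 0.05239617,  0.00115997, -0.9986257 ]]), 't': array([   9.91534523,  524.03815913, 1033.93075664])}
scene {'K': array([[363.67266
[... 162 characters left out ...]
,  0.60012213, -0.00737635],
       [ 0.46890189, -0.63255413, -0.6164465 ],
       [-0.37460913,  0.48962098, -0.78736224]]), 't': array([-411.76250306, -205.33425182, 1088.21158412])}
{'K': array([[300.31910068,   0.        , 321.54951381],
       [  0.        , 300.31910068, 199.85284249],
       [  0.        ,   0.        ,   1.        ]]), 'hand_eye': array([[ 1.14100026e-03, -9.52839711e-01, -3.03471883e-01,
         7.85166853e+01],
       [ 9.99999260e-01,  1.21546804e-03, -5.65021060e-05,
         5.27035018e-01],
       [ 4.22697825e-04, -3.03471594e-01,  9.52840392e-01,
        -1.43804303e+02],
       [ 0.00000000e+00,  0.00000000e+00,  0.00000000e+00,
         1.00000000e+00]])}
```

View pics/top0.png

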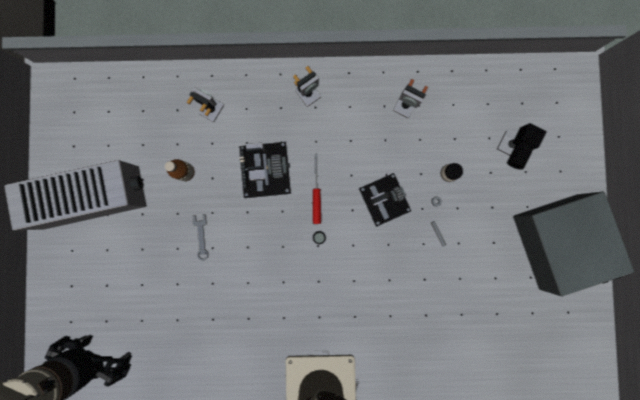

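View pics/scene0.png

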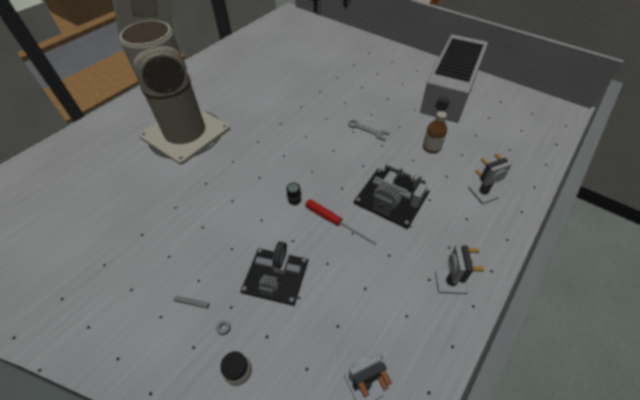

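The slit is the larger black plate at about (265,169) in the top view. The lens mount is at (385,199). I'll enlarge the slit.

```bash
python3 - <<'E'
import cv2
a=cv2.imread("pics/top0.png")[130:210,225:305]
cv2.imwrite("pics/c0.png",cv2.resize(a,(600,600),interpolation=cv2.INTER_CUBIC))
E
```

```text
(no output)
```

View pics/c0.png

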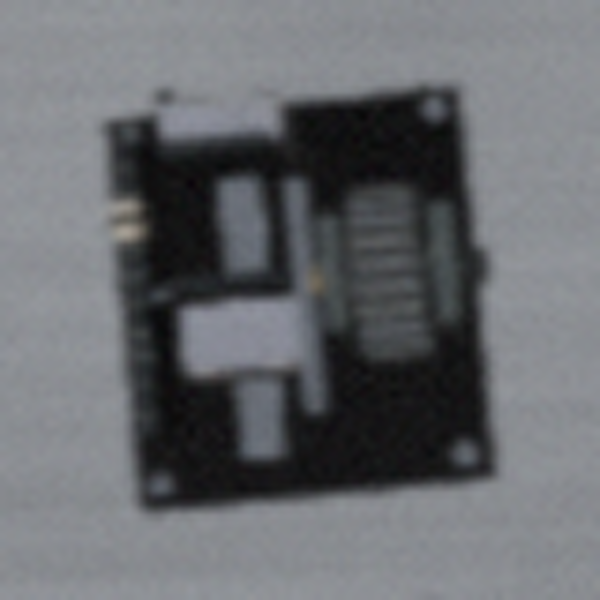

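The crop shows the base corners at about (108,122), (455,92), (492,472) and (145,506). The wheel is at (390,272), and the white rider with its black line is at (127,220). The pointer tip is near (160,292). Next I'll fit the slit pose.

```bash
cat > h.py <<'E'
import numpy as np, cv2
from workcell import *
from scipy.spatial.transform import Rotation as Ro
from scipy.optimize import least_squares
def cam(n,s=None):
    c=calibration(n)
    if n!="wrist": return c["K"],c["R"],c["t"]
    q=s["eef_rot"]; T=np.eye(4); T[:3,:3]=Ro.from_quat(np.r_[q[1:],q[0]]).as_matrix(); T[:3,3]=s["eef_pos"]
    M=np.linalg.inv(T@c["hand_eye"]); return c["K"],M[:3,:3],M[:3,3]
def proj(C,X):
    K,R,t=C; p=(np.atleast_2d(X)@R.T+t)@K.T; return p[:,:2]/p[:,2:]
def slit2w(p,L):
    L=np.atleast_2d(L); c,s=np.cos(p[2]),np.sin(p[2])
    return np.c_[p[0]+c*L[:,0]-s*L[:,1],p[1]+s*L[:,0]+c*L[:,1],L[:,2]]
def fit(C,L,px,p0=(550,140,0.1)):
    r=least_squares(lambda p:(proj(C,slit2w(p,L))-px).ravel(),p0,x_scale=(10,10,.1)); return r.x,r.fun
E
python3 - <<'E'
from h import *
C=cam("top")
L=np.array([[75,63,12],[75,-72,12],[-75,-72,12],[-75,63,12]])
px=np.array([[108,122],[455,92],[492,472],[145,506]])/7.5+[225-.47,130-.47]
p,f=fit(C,L,px);print(p,f.round(2))
for n,l in dict(wheeltop=[0,-45,80],cheek=[0,-45,66],rider=[26,50,47],edge0=[0,50,50]).items():
    print(n,slit2w(p,l).round(1),((proj(C,slit2w(p,l))-[224.53,129.53])*7.5).round(0))
E
```

```text
[6.18744742e+02 1.51937099e+02 7.97681290e-02] [-0.32 -0.29  0.46 -0.92  0.49  0.52 -0.64  0.66]
wheeltop [[622.3 107.1  80. ]] [[386. 259.]]
cheek [[622.3 107.1  66. ]] [[390. 265.]]
rider [[640.7 203.8  47. ]] [[132. 228.]]
edge0 [[614.8 201.8  50. ]] [[137. 297.]]
```

Request:
{"op": "play_rows", "data": {
  "steps": [
    [[-4, -1.1, 0, -4, 1], [-8.5, -2.4, 0, -8, 1], [-13, -3.6, 0, -12, 1], [-17.5, -4.9, 0, -16, 1], [-22, -6.1, 0, -20, 1], [-27, -7.5, 0.5, -24, 1], [-32, -8.9, 1, -28, 1], [-36.5, -10.1, 2, -28.9, 1], [-41, -11.4, 3, -28.9, 1], [-45.5, -12.6, 4, -28.9, 1], [-49.5, -13.7, 5, -28.9, 1], [-52.3, -14.5, 5, -28.9, 1]]
  ]
}}

```text
clock: 1.3
eef_pos: [623.5, 104.7, 178.4]
eef_rot: [-0.002, -0.038, 0.999, -0.0]
ft_force: [0.1, 0.2, 0.4]
opening: -0.003
grip_force: 0.0
```

Request:
{"op": "play_rows", "data": {
  "steps": [
    [[0, 0, 0, 0, 1], [0, 0, 0, 0, 1], [0, 0, 0, 0, 1]]
  ]
}}

```text
clock: 1.6
eef_pos: [622.0, 108.0, 181.1]
eef_rot: [-0.001, -0.04, 0.999, 0.0]
ft_force: [-0.3, -0.5, 0.6]
opening: -0.002
grip_force: 0.0
```

```bash
python3 - <<'E'
from h import *
s=read_state(); im=snapshot("wrist"); np.save("w1.npy",dict(s),allow_pickle=True)
cv2.imwrite("pics/w1.png",im)
print(s["clock"],s["eef_pos"],s["eef_rot"],s["opening"],s["ft_force"])
p=[618.74,151.94,.0798]
for n,l in dict(wheeltop=[0,-45,80],rider=[26,50,48],edge0=[0,50,50],fb=[45,12,76]).items(): print(n,proj(cam("wrist",s),slit2w(p,l)).round(0))
E
```

```text
1.6 [622.04912888 107.97536455 181.12238513] [-5.55277636e-04 -3.97418211e-02  9.99209821e-01  1.12931821e-04] -0.001582543153572696 [-0.31123349 -0.54810351  0.62616743]
wheeltop [[319. 200.]]
rider [[416. 216.]]
edge0 [[419. 191.]]
fb [[382. 246.]]
```

View pics/w1.png

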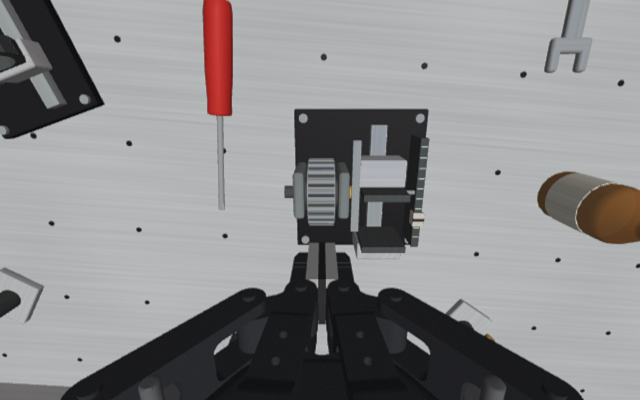

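The slit sits under the wrist camera. The wheel is at (321,192), the rider at (417,218) and the jaw's blade and pointer at about row 196. The pose prediction agrees. I'll go lower and look closely.

Request:
{"op": "play_rows", "data": {
  "steps": [
    [[0, 0, 2, 0, 1], [0, 0, 4.5, 0, 1], [0, 0, 7, 0, 1], [0, 0, 8, 0, 1], [0, 0, 8, 0, 1], [0, 0, 8, 0, 1]]
  ]
}}

```text
clock: 2.25
eef_pos: [623.3, 108.0, 102.5]
eef_rot: [0.001, -0.04, 0.999, 0.0]
ft_force: [0.1, 0.0, -0.3]
opening: 0.003
grip_force: 0.0
```

```bash
python3 - <<'E'
from h import *
s=read_state(); im=snapshot("wrist")
cv2.imwrite("pics/w2.png",im)
import pickle; pickle.dump((s["eef_pos"],s["eef_rot"]),open("w2.pkl","wb"))
print(s["clock"],s["eef_pos"],s["eef_rot"],s["ft_force"])
p=[618.74,151.94,.0798]
L=[[0,-45,80],[26,50,48],[0,50,50],[45,12,76],[75,63,12],[-75,63,12],[-75,-72,12]]
print(proj(cam("wrist",s),slit2w(p,L)).round(0))
a=im[60:285,270:470]; cv2.imwrite("pics/c2.png",cv2.resize(a,None,fx=2.66667,fy=2.66667,interpolation=cv2.INTER_CUBIC))
E
```

```text
2.25 [623.27901726 107.96604459 102.51778755] [ 7.33937237e-04 -3.97448432e-02  9.99209585e-01  1.19694006e-04] [ 0.0858743   0.03746965 -0.26615535]
[[319. 238.]
 [449. 252.]
 [455. 220.]
 [405. 297.]
 [440. 282.]
 [464. 107.]
 [283. 107.]]
```

View pics/c2.png

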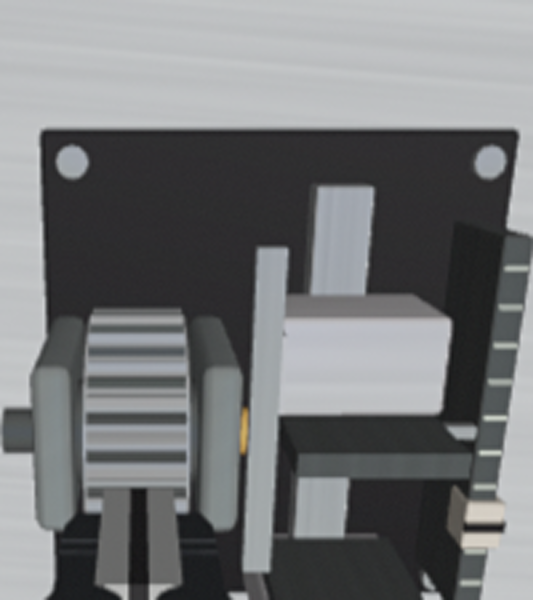

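```bash
python3 - <<'E'
from h import *
im=cv2.imread("pics/w2.png")
a=im[205:277,370:466]; cv2.imwrite("pics/c3.png",cv2.resize(a,None,fx=8,fy=8,interpolation=cv2.INTER_CUBIC))
E
```

```text
(no output)
```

View pics/c3.png

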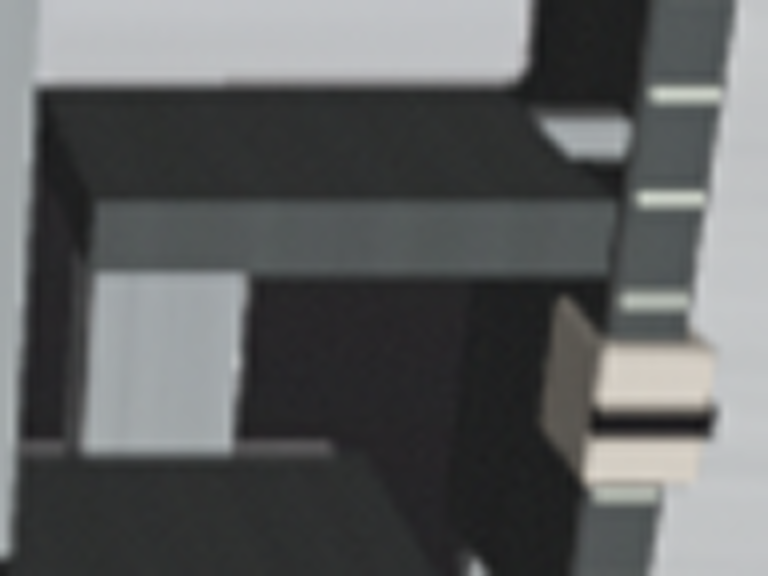

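The 8x crop shows the pointer's leading edge at about (600,160), the black line's centre at (650,421), and the blade's top leading edge at row 275.

```bash
cat >> h.py <<'E'
def xof(C,p,y,z,row):
    from scipy.optimize import brentq
    return brentq(lambda x:proj(C,slit2w(p,[x,y,z]))[0,1]-row,-60,90)
E
python3 - <<'E'
from h import *
import pickle
a,b=pickle.load(open("w2.pkl","rb")); C=cam("wrist",dict(eef_pos=a,eef_rot=b))
px=np.array([[42,130],[517,130]])*.375+[269.7,59.7]
p,f=fit(C,np.array([[-75,-72,12],[-75,63,12]]),px);print(p,f)
im=cv2.imread("pics/w2.png"); print(im[215:275,450,1]); print(im[215:232,445,1])
r=lambda v:205+(v+.5)/8-.5
for n,y,z,v in(("mark",50,48,421),("ptr50",46,50,160),("ptr48",46,52,160),("blade",12,76,275),("rider-",50,48,342),("rider+",50,48,487),("tick",50,46,94),("tick",50,46,198),("tick",50,46,301),("tick",50,46,494)): print(n,round(xof(C,p,y,z,r(v)),2))
print(slit2w(p,[0,-45,80]), proj(C,slit2w(p,[0,-45,80])))
E
```

```text
[6.19707431e+02 1.52676191e+02 7.98856646e-02] [-1.3911217   0.04961037  1.39115193  0.19473123]
[ 72  84  80  77  80  83  84  86  86  87  87  87  86 110 199 173 100  86
  89  88  89  89  89  88  88  91 135 185 154  94  86  87 106 159 196 206
 206 206 207 207 172  98  38  35  95 186 206 206 206 206 166 182 157  94
  83  85  84  83  85  86]
[ 31  32  32  56  94 150 168 168 167 126  59  33  34  39  49  79  89]
mark 29.38
ptr50 2.6
ptr48 1.77
blade 1.51
rider- 21.32
rider+ 36.25
tick -2.09
tick 7.95
tick 18.17
tick 38.15
[[623.29846347 107.81970304  80.        ]] [[319.83573928 239.42656908]]
```

Request:
{"op": "play_rows", "data": {
  "steps": [
    [[0.2, 0, 0, 8, 1], [0.4, 0, 0, 16, 1], [0.6, 0, 0, 24, 1], [0.8, 0, 0, 32, 1], [1, 0, 0, 40, 1], [1.2, 0, 0, 48, 1], [1.4, 0, 0, 56, 1], [1.6, 0, 0, 64, 1], [1.8, 0, 0, 72, 1], [1.8, 0, 0, 80, 1], [1.8, 0, 0, 88, 1], [1.8, 0, 0, 90, 1]]
  ]
}}

```text
clock: 3.5
eef_pos: [606.2, 106.1, 103.4]
eef_rot: [0.001, 0.68, 0.733, 0.001]
ft_force: [-0.6, 0.3, -0.3]
opening: -0.001
grip_force: 0.0
```

Request:
{"op": "play_rows", "data": {
  "steps": [
    [[0, 0, 0.7, 0, 1], [0, 0, 1.2, 0, 1], [0, 0, 1.4, 0, 1], [0, 0, 1.4, 0, 1], [0, 0, 1.4, 0, 1]]
  ]
}}

```text
clock: 4.0
eef_pos: [604.9, 105.9, 87.2]
eef_rot: [-0.0, 0.679, 0.734, -0.0]
ft_force: [0.2, -0.5, -0.5]
opening: 0.002
grip_force: 0.0
```

```bash
python3 - <<'E'
from h import *
s=read_state(); im=snapshot("wrist")
cv2.imwrite("pics/w3.png",im)
print(s["clock"],s["qpos"],s["eef_pos"],s["eef_rot"],s["ft_force"])
p=[619.7,152.7,.0799]
L=[[0,-45,80],[26,50,48],[0,50,50],[45,12,76]]
print(proj(cam("wrist",s),slit2w(p,L)).round(0))
E
```

```text
4.0 [ 1.73284449e-01  5.56162028e-01  9.34555580e-02  1.10833154e+00
 -2.66283497e-06  1.66521086e+00] [604.94719018 105.88911788  87.20248745] [-7.22231465e-05  6.78679531e-01  7.34434530e-01 -9.68956755e-05] [ 0.21427984 -0.51917837 -0.45499334]
[[355. 251.]
 [401.  73.]
 [355.  72.]
 [446. 147.]]
```

View pics/w3.png

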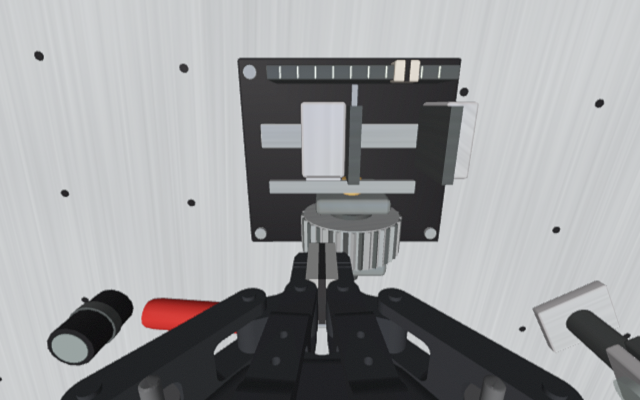

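The view from above is clear: the jaw pointer is at (354,95) and the black line at (407,70). The fingers are over the wheel at (322,245). Now a gentle touch-down.

Request:
{"op": "play_rows", "data": {
  "steps": [
    [[0, 0.6, 0.4, 0, 1], [0, 0.8, 0.6, 0, 1], [0, 0.8, 0.65, 0, 1], [0, 0.8, 0.7, 0, 1], [0, 0.8, 0.7, 0, 1]]
  ]
}}

```text
clock: 4.55
eef_pos: [612.8, 106.5, 80.2]
eef_rot: [-0.0, 0.679, 0.734, -0.0]
ft_force: [0.2, -0.2, 0.3]
opening: -0.001
grip_force: 0.0
```

Request:
{"op": "play_rows", "data": {
  "steps": [
    [[0, 0, 0.05, 0, 1], [0, 0, 0.05, 0, 1], [0, 0, 0.05, 0, 1]]
  ]
}}

```text
clock: 4.85
eef_pos: [613.0, 106.5, 79.9]
eef_rot: [0.0, 0.679, 0.734, 0.0]
ft_force: [-0.6, 0.0, -0.4]
opening: -0.001
grip_force: 0.0
```

Request:
{"op": "play_rows", "data": {
  "steps": [
    [[0, 0, 0.05, 0, 1], [0, 0, 0.05, 0, 1], [0, 0, 0.05, 0, 1]]
  ]
}}

```text
clock: 5.15
eef_pos: [613.0, 106.5, 79.7]
eef_rot: [0.0, 0.679, 0.734, 0.0]
ft_force: [-1.8, 0.6, 2.4]
opening: 0.001
grip_force: 1.5
```

Request:
{"op": "play_rows", "data": {
  "steps": [
    [[0, 0, 0.05, 0, 1], [0, 0, 0.05, 0, 1], [0, 0, 0.05, 0, 1]]
  ]
}}

```text
clock: 5.45
eef_pos: [613.1, 106.5, 79.6]
eef_rot: [0.0, 0.679, 0.734, 0.0]
ft_force: [-2.4, 0.0, 5.3]
opening: -0.003
grip_force: 2.8
```

Request:
{"op": "play_rows", "data": {
  "steps": [
    [[0, 0.2, 0, 0, 1], [0, 0.4, 0, 0, 1], [0, 0.6, 0, 0, 1], [0, 0.8, 0, 0, 1], [0, 1.0, 0, 0, 1], [0, 1.2, 0, 0, 1]]
  ]
}}

```text
clock: 6.05
eef_pos: [625.6, 107.5, 80.0]
eef_rot: [0.001, 0.679, 0.734, 0.001]
ft_force: [-1.1, -0.3, 6.1]
opening: 0.0
grip_force: 3.1
```

Request:
{"op": "play_rows", "data": {
  "steps": [
    [[0, 0.2, 0, 0, 1], [0, 0.4, 0, 0, 1], [0, 0.6, 0, 0, 1], [0, 0.8, 0, 0, 1], [0, 0.8, 0, 0, 1]]
  ]
}}

```text
clock: 6.55
eef_pos: [633.9, 108.2, 79.6]
eef_rot: [0.001, 0.679, 0.734, 0.001]
ft_force: [-0.3, 0.1, 6.3]
opening: -0.002
grip_force: 2.7
```

```bash
cat >> h.py <<'E'
def look(n):
    s=read_state(); im=snapshot("wrist"); cv2.imwrite(f"pics/{n}.png",im)
    C=cam("wrist",s); p=[619.7,152.7,.0799]
    print(s["clock"],s["eef_pos"].round(1),s["ft_force"].round(1),proj(C,slit2w(p,[[29,50,48],[2,45,50],[2,40,50]])).round(0).tolist())
    print("scale row70",im[68:72,380:430,1].mean(0).round().astype(int))
    return im,C,p
E
python3 - <<'E'
from h import *
im,C,p=look("s1")
cv2.imwrite("pics/s1c.png",cv2.resize(im[40:200,240:490],None,fx=3,fy=3,interpolation=cv2.INTER_CUBIC))
E
```

```text
6.55 [633.9 108.2  79.6] [-0.3  0.1  6.3] [[356.0, 71.0], [306.0, 81.0], [306.0, 91.0]]
scale row70 [ 94  94  94  94  94  94  95  94  91 116 208 193 117  93  94  94  95  94
  94  95  94  95  95  94  95  94  94  94  95  94  93  90 134 178 181 127
  61  45  39  63 164 208 210 209 208 208 208 208 208 208]
```

View pics/s1c.png

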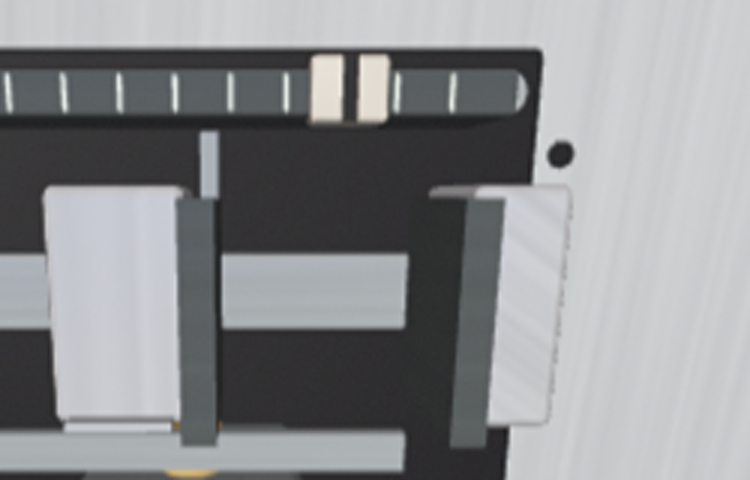

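The crop shows the pointer's leading edge at crop x=219 and the line at 350, with a tick pitch of 55 px per 10 mm. That leaves about 23.6 mm, and the stroke worked at about 6 N.

Request:
{"op": "play_rows", "data": {
  "steps": [
    [[0, 0, -0.4, 0, 1], [0, -0.6, -0.5, 0, 1], [0, -1.4, -0.5, 0, 1], [0, -2.2, -0.4, 0, 1], [0, -2.6, -0.25, 0, 1], [0, -2.6, -0.1, 0, 1], [0, -2.6, 0, 0, 1], [0, -2.6, 0, 0, 1]]
  ]
}}

```text
clock: 7.4
eef_pos: [607.1, 106.0, 78.6]
eef_rot: [-0.0, 0.679, 0.734, -0.0]
ft_force: [-1.3, -0.8, 1.0]
opening: 0.001
grip_force: 0.0
```

Request:
{"op": "play_rows", "data": {
  "steps": [
    [[0, 0.2, 0, 0, 1], [0, 0.5, 0, 0, 1], [0, 0.8, 0, 0, 1], [0, 1.1, 0, 0, 1], [0, 1.4, 0, 0, 1], [0, 1.7, 0, 0, 1], [0, 2.0, 0, 0, 1], [0, 2.3, 0, 0, 1], [0, 2.6, 0, 0, 1], [0, 2.9, 0, 0, 1], [0, 3.2, 0, 0, 1], [0, 3.2, 0, 0, 1]]
  ]
}}

```text
clock: 8.6
eef_pos: [639.4, 108.6, 78.3]
eef_rot: [0.0, 0.679, 0.734, 0.0]
ft_force: [0.5, -0.3, 2.0]
opening: 0.005
grip_force: 1.0
```

```bash
cat >> h.py <<'E'
def gap(n):
    s=read_state(); im=snapshot("wrist"); cv2.imwrite(f"pics/{n}.png",im); C=cam("wrist",s); p=[619.7,152.7,.0799]
    from scipy.optimize import brentq
    px=lambda x,y,z:proj(C,slit2w(p,[x,y,z]))[0]
    X=np.arange(-5,50,.05)
    def prof(y,z,dy=1.5):
        o=0
        for d in(-dy,0,dy):
            q=proj(C,slit2w(p,np.c_[X,np.full_like(X,y+d),np.full_like(X,z)])).astype(np.float32)
            o=o+cv2.remap(im[:,:,1],q[None,:,0],q[None,:,1],cv2.INTER_LINEAR)[0].astype(float)
        return o/3
    m=prof(50,48); r=prof(41,50)
    # line: darkest centroid between bright rider halves
    b=np.where(m>190)[0]; lo,hi=b.min(),b.max()
    w=np.clip(130-m[lo:hi],0,None); mark=(w*X[lo:hi]).sum()/w.sum()
    # pointer: bright segment; half-level crossings
    t=r>100; e=np.where(np.diff(t.astype(int)))[0]
    print(n,round(s["clock"],2),s["ft_force"].round(1),"mark %.2f rider %.2f..%.2f"%(mark,X[lo],X[hi]),"ptr edges",X[e].round(2),"lvl",r.max())
E
python3 -c "
from h import *
gap('s2')"
```

```text
s2 8.6 [ 0.5 -0.3  2. ] mark 20.86 rider -2.80..47.70 ptr edges [ 8.   11.45] lvl 178.66666666666666
```

```bash
python3 - <<'E'
s=open("h.py").read()
i=s.index("    # line:"); j=s.index("    # pointer")
s=s[:i]+'''    d=X[m<110]; k=np.where(m<70)[0]; k0=int(np.median(k)); L=k0; R=k0
    while m[L]<125: L-=1
    while m[R]<125: R+=1
    mark=(X[L]+X[R])/2; lo,hi=L,R
'''+s[j:]
s=s.replace('s=read_state(); im=snapshot("wrist"); cv2.imwrite(f"pics/{n}.png",im); C=cam("wrist",s); p=[6','s=read_state() if st is None else st; im=snapshot("wrist") if st is None else cv2.imread(f"pics/{n}.png"); cv2.imwrite(f"pics/{n}.png",im); C=cam("wrist",s); p=[6').replace("def gap(n):","def gap(n,st=None):")
open("h.py","w").write(s)
E
python3 -c "
from h import *
s=read_state(); gap('s2',s)"
```

```text
s2 8.65 [ 1.2 -0.5  1.9] mark 28.95 rider 27.60..30.30 ptr edges [ 7.95 11.4 ] lvl 178.33333333333334
```

Request:
{"op": "play_rows", "data": {
  "steps": [
    [[0, 0, -0.4, 0, 1], [0, -0.8, -0.5, 0, 1], [0, -1.7, -0.5, 0, 1], [0, -2.6, -0.5, 0, 1], [0, -3.2, -0.25, 0, 1], [0, -3.2, -0.1, 0, 1], [0, -3.2, 0, 0, 1], [0, -3.2, 0, 0, 1]]
  ]
}}

```text
clock: 9.45
eef_pos: [607.1, 106.0, 78.6]
eef_rot: [0.0, 0.679, 0.734, 0.0]
ft_force: [-0.2, 0.3, -0.1]
opening: 0.004
grip_force: 0.0
```

Request:
{"op": "play_rows", "data": {
  "steps": [
    [[0, 0.2, 0, 0, 1], [0, 0.5, 0, 0, 1], [0, 0.8, 0, 0, 1], [0, 1.1, 0, 0, 1], [0, 1.4, 0, 0, 1], [0, 1.7, 0, 0, 1], [0, 2.0, 0, 0, 1], [0, 2.3, 0, 0, 1], [0, 2.6, 0, 0, 1], [0, 2.9, 0, 0, 1], [0, 3.2, 0, 0, 1], [0, 3.2, 0, 0, 1]]
  ]
}}

```text
clock: 10.65
eef_pos: [639.4, 108.6, 78.4]
eef_rot: [0.0, 0.679, 0.734, 0.0]
ft_force: [1.1, -0.7, 1.7]
opening: 0.002
grip_force: 1.0
```

```bash
python3 -c "
from h import *
gap('s3')"
```

```text
s3 10.65 [ 1.1 -0.7  1.7] mark 28.95 rider 27.60..30.30 ptr edges [14.15 17.65] lvl 178.33333333333334
```

Request:
{"op": "play_rows", "data": {
  "steps": [
    [[0, 0, -0.4, 0, 1], [0, -0.8, -0.5, 0, 1], [0, -1.7, -0.5, 0, 1], [0, -2.6, -0.5, 0, 1], [0, -3.2, -0.25, 0, 1], [0, -3.2, -0.1, 0, 1], [0, -3.2, 0, 0, 1], [0, -3.2, 0, 0, 1]]
  ]
}}

```text
clock: 11.5
eef_pos: [607.1, 106.0, 78.6]
eef_rot: [0.0, 0.679, 0.734, 0.0]
ft_force: [-0.1, -0.2, 0.3]
opening: -0.001
grip_force: 0.0
```

Request:
{"op": "play_rows", "data": {
  "steps": [
    [[0, 0.2, 0, 0, 1], [0, 0.5, 0, 0, 1], [0, 0.8, 0, 0, 1], [0, 1.1, 0, 0, 1], [0, 1.4, 0, 0, 1], [0, 1.7, 0, 0, 1], [0, 2.0, 0, 0, 1], [0, 2.3, 0, 0, 1], [0, 2.6, 0, 0, 1], [0, 2.9, 0, 0, 1], [0, 3.2, 0, 0, 1], [0, 3.2, 0, 0, 1]]
  ]
}}

```text
clock: 12.7
eef_pos: [639.3, 108.6, 78.3]
eef_rot: [0.0, 0.679, 0.734, 0.0]
ft_force: [0.6, -1.1, 1.6]
opening: 0.004
grip_force: 1.0
```

```bash
python3 -c "
from h import *
gap('s4')"
```

```text
s4 12.7 [ 0.6 -1.1  1.6] mark 28.90 rider 27.55..30.25 ptr edges [20.4  23.85] lvl 177.66666666666666
```

Request:
{"op": "play_rows", "data": {
  "steps": [
    [[0, 0, -0.4, 0, 1], [0, -0.8, -0.5, 0, 1], [0, -1.7, -0.5, 0, 1], [0, -2.4, -0.4, 0, 1], [0, -2.8, -0.25, 0, 1], [0, -2.8, -0.1, 0, 1], [0, -2.8, 0, 0, 1], [0, -2.8, 0, 0, 1]]
  ]
}}

```text
clock: 13.55
eef_pos: [610.9, 106.4, 79.3]
eef_rot: [-0.0, 0.679, 0.734, 0.0]
ft_force: [-1.3, -0.3, 3.8]
opening: -0.001
grip_force: 1.9
```

Request:
{"op": "play_rows", "data": {
  "steps": [
    [[0, 0.2, 0, 0, 1], [0, 0.5, 0, 0, 1], [0, 0.8, 0, 0, 1], [0, 1.1, 0, 0, 1], [0, 1.4, 0, 0, 1], [0, 1.7, 0, 0, 1], [0, 1.9, 0, 0, 1], [0, 2.0, 0, 0, 1], [0, 2.0, 0, 0, 1], [0, 2.0, 0, 0, 1]]
  ]
}}

```text
clock: 14.55
eef_pos: [632.4, 108.1, 79.8]
eef_rot: [0.001, 0.679, 0.734, 0.001]
ft_force: [0.1, -0.4, 5.3]
opening: 0.001
grip_force: 2.5
```

```bash
python3 -c "
from h import *
gap('s5')
im=cv2.imread('pics/s5.png'); cv2.imwrite('pics/s5c.png',cv2.resize(im[50:110,310:400],None,fx=8,fy=8,interpolation=cv2.INTER_CUBIC))"
```

```text
s5 14.55 [ 0.1 -0.4  5.3] mark 29.00 rider 27.65..30.35 ptr edges [25.   28.55] lvl 178.0
```

View pics/s5c.png

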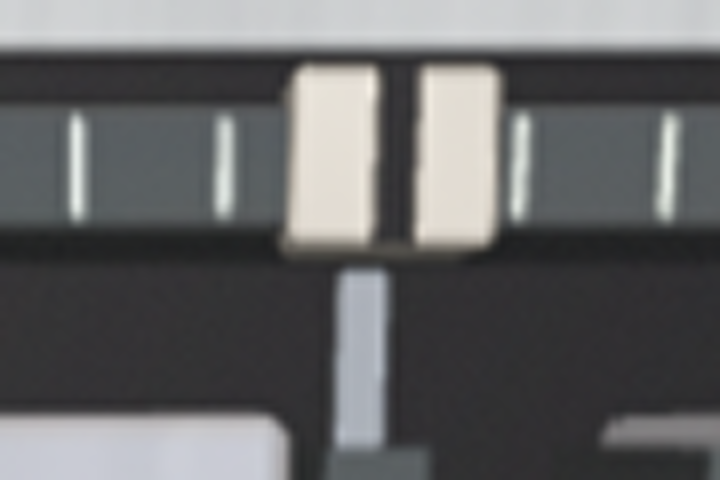

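The pointer edge is just short of the line's middle, by about 0.3–0.45 mm. I'll lift and look with the camera straight above the line, which removes the parallax.

Request:
{"op": "play_rows", "data": {
  "steps": [
    [[0, 0, -0.3, 0, 1], [0, 0, -0.8, 0, 1], [0, 0.8, -1, 0, 1], [0, 1.7, -1, 0, 1], [0, 2.1, -1, 0, 1], [0, 2.1, -1, 0, 1], [0, 2.1, -1, 0, 1], [0, 2.1, -1, 0, 1]]
  ]
}}

```text
clock: 15.4
eef_pos: [651.4, 109.5, 88.5]
eef_rot: [-0.0, 0.679, 0.734, -0.0]
ft_force: [-1.2, -0.3, -0.1]
opening: 0.001
grip_force: 0.0
```

```bash
python3 - <<'E'
from h import *
gap('s6')
im=cv2.imread('pics/s6.png').astype(float)[:,:,1]
def edges(row,lo,hi,th):
    r=im[row,lo:hi]; return [round(lo+i+(th-r[i])/(r[i+1]-r[i]),2) for i in range(len(r)-1) if (r[i]-th)*(r[i+1]-th)<0]
for row in list(range(60,82,3)): print(row,edges(row,310,335,125))
for row in range(84,106,3): print(row,edges(row,300,335,105))
E
```

```text
s6 15.4 [-1.2 -0.3 -0.1] mark 28.80 rider 27.55..30.05 ptr edges [24.7  28.25] lvl 176.33333333333334
60 [np.float64(327.41)]
63 [np.float64(311.12), np.float64(321.26), np.float64(325.56)]
66 [np.float64(311.05), np.float64(321.24), np.float64(325.56)]
69 [np.float64(311.03), np.float64(321.25), np.float64(325.58)]
72 [np.float64(311.04), np.float64(321.23), np.float64(325.57)]
75 [np.float64(311.07), np.float64(321.22), np.float64(325.58)]
78 [np.float64(311.1), np.float64(321.22), np.float64(325.59)]
81 [np.float64(311.82), np.float64(320.35), np.float64(326.47)]
84 []
87 [np.float64(316.29), np.float64(322.36)]
90 [np.float64(316.29), np.float64(322.35)]
93 [np.float64(316.4), np.float64(322.37)]
96 [np.float64(316.47), np.float64(322.37)]
99 [np.float64(316.48), np.float64(322.35)]
102 [np.float64(309.74), np.float64(316.47), np.float64(322.36)]
105 [np.float64(311.26), np.float64(316.65), np.float64(321.84)]
```

Viewed straight down, the pointer edge is at column 322.36 and the line centre at 323.41. That is about 0.6 mm short, or 3 mm at the rim, so I'll make one tiny stroke.

Request:
{"op": "play_rows", "data": {
  "steps": [
    [[0, -1.2, 0, 0, 1], [0, -2.4, 0, 0, 1], [0, -3.1, 0.4, 0, 1], [0, -3.1, 0.7, 0, 1], [0, -3.1, 0.85, 0, 1], [0, -3.1, 0.95, 0, 1], [0, -3.1, 1, 0, 1], [0, -3.1, 1, 0, 1]]
  ]
}}

```text
clock: 16.25
eef_pos: [622.2, 107.2, 80.0]
eef_rot: [0.001, 0.679, 0.734, 0.001]
ft_force: [-0.3, -0.2, 5.4]
opening: -0.003
grip_force: 2.7
```

Request:
{"op": "play_rows", "data": {
  "steps": [
    [[0, 0.1, 0, 0, 1], [0, 0.2, 0, 0, 1], [0, 0.3, 0, 0, 1], [0, 0.3, 0, 0, 1], [0, 0.3, 0, 0, 1], [0, 0.3, -0.1, 0, 1], [0, 0.3, -0.5, 0, 1], [0, 0.3, -1, 0, 1]]
  ]
}}

```text
clock: 17.05
eef_pos: [623.7, 107.3, 88.4]
eef_rot: [-0.0, 0.679, 0.734, -0.0]
ft_force: [0.4, 0.2, 0.1]
opening: -0.006
grip_force: 0.0
```

Request:
{"op": "play_rows", "data": {
  "steps": [
    [[0, 1, 0, 0, 1], [0, 2, 0, 0, 1], [0, 2.8, 0, 0, 1], [0, 2.8, 0, 0, 1], [0, 2.8, 0, 0, 1], [0, 2.8, 0, 0, 1]]
  ]
}}

```text
clock: 17.65
eef_pos: [651.3, 109.5, 88.6]
eef_rot: [-0.0, 0.679, 0.734, -0.0]
ft_force: [0.2, -0.2, 0.8]
opening: -0.008
grip_force: 0.0
```

```bash
cat >> h.py <<'E'
def col(n):
    s=read_state(); im=snapshot("wrist"); cv2.imwrite(f"pics/{n}.png",im); im=im.astype(float)[:,:,1]
    def edges(row,lo,hi,th):
        r=im[row,lo:hi]; return [float(round(lo+i+(th-r[i])/(r[i+1]-r[i]),2)) for i in range(len(r)-1) if (r[i]-th)*(r[i+1]-th)<0]
    print(s["clock"],s["eef_pos"],s["ft_force"])
    for row in (66,72,78): print(row,edges(row,308,335,125))
    for row in (87,90,93,96): print(row,edges(row,305,340,105))
E
python3 -c "
from h import *
col('s7')"
```

```text
17.65 [651.31161467 109.50398303  88.62879013] [ 0.16609833 -0.15290724  0.78575604]
66 [311.11, 321.53, 325.9]
72 [311.1, 321.52, 325.92]
78 [311.16, 321.51, 325.93]
87 [318.3, 324.04]
90 [318.29, 324.02]
93 [318.29, 324.02]
96 [318.29, 324.02]
```

The edge is now at column 324.02 and the line centre at 323.72, so it's within about 0.2 mm. I'll retreat upward and make a last check.

Request:
{"op": "play_rows", "data": {
  "steps": [
    [[0, 0, -2, 0, 1], [0, 0, -5, 0, 1], [0, 0, -9, 0, 1], [0, 0, -12, 0, 1], [0, 0, -12, 0, 1], [0, 0, -12, 0, 1], [0, 0, -12, 0, 1], [0, 0, -12, 0, 1]]
  ]
}}

```text
clock: 18.5
eef_pos: [650.8, 109.4, 206.9]
eef_rot: [-0.001, 0.679, 0.734, -0.001]
ft_force: [0.1, -0.5, -0.2]
opening: 0.001
grip_force: 0.0
```

```bash
python3 - <<'E'
from h import *
s=read_state(); im=snapshot("wrist"); cv2.imwrite("pics/end.png",im); print(s["clock"],s["eef_pos"],s["ft_force"])
a=cv2.resize(im[90:170,270:370],None,fx=7,fy=7,interpolation=cv2.INTER_CUBIC); cv2.imwrite("pics/endc.png",a)
E
```

```text
18.5 [650.7755128  109.36370521 206.88001725] [ 0.11730088 -0.47246445 -0.224801  ]
```

View pics/endc.png

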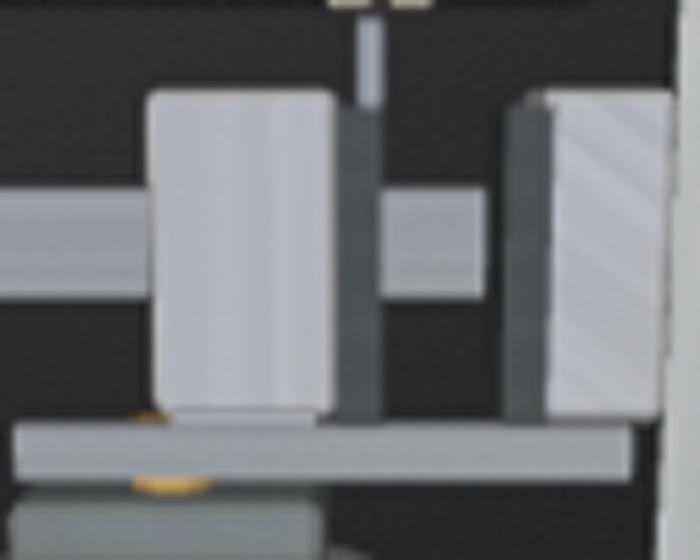

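The picture shows the pointer's right edge at crop x=383, in line with the black line between the rider's two halves at about 381. The blades are well apart and the hand is clear. Handing in.

```bash
python3 -c "
from workcell import *
print(hand_in())"
```

```text
the job is handed in; nothing more can be done
None
```

The job is handed in: the sliding blade's edge sits within about 0.2 mm of the gauge line's centre by the wrist camera, set with light strokes (about 6 N at most in the readings), the blades still apart and the hand raised clear.

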